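Half-field view of a coated filter disc

ROBOT

A 6-joint arm with a two-finger parallel gripper is mounted at the origin on the work surface. World frame = base frame: x ahead of the robot, y to its left, z up, the work surface at z = 0. Lengths are in mm, angles in rad, forces in N, time in s.
With the tool pointing down it reaches from about 275 to 750 mm from the base axis. Payload 10.2 kg.
Tool frame: the origin (TCP) lies between the finger pads; the fingertips stand 17 mm ahead of it and the grasp point (between the pads) lies 2 mm behind it; z points along the fingers, y is the line along which they close (so a half turn about z gives the same grasp; the last joint's range is limited). The gripper opens to 85 mm and grips with 20 to 120 N. Pads are 22 mm wide; open, the fingers measure 114 mm over their backs; the gripper's body (76 mm by 85 mm) begins 54 mm behind the grasp point. The pads swing forward as they close: fully open they stand 13 mm farther back than shut.
Start: joints at [1.059, 0.313, 1.498, -0, 1.331, -0.223], TCP at [149.534, 503.26, 248.294] pointing down, gripper open.
Joint ranges: [-2.94, 2.94], [-0.97, 2.17], [0.19, 2.56], [-1.23, 4.37], [0.02, 3.11], [-2.88, 2.88]. Speed limits (rad/s): [2.39, 2.39, 3.01, 3.14, 3.14, 3.14].

INTERFACE

Orientations are given as a unit quaternion [w, x, y, z].
In Python, from rig import * gives the robot as it stands.
- The arm moves only by the tool step_arm, never from a script. Its argument "commands" is text: rows parted by semicolons, each of 7 numbers parted by spaces: the opening, from 0 (shut) to 1 (fully open), then the shift along the tool's x, y, z in cm, then the turn, a rotation vector about the tool's x, y, z in rad. In form: hand x y z rx ry rz; .... A call has 1 to 20 rows; each row is the pose to reach, as a shift and turn from the pose commanded when the call began, along the tool's axes at that moment; what a row does not reach only later rows make up. A row lasts 1/12 s, in which the tool goes at most 41.7 mm and 7.16 degrees, less where a joint would pass 70% of its speed; a pose out of reach is approached as far as the arm can. A call with a gripper value outside its range is refused whole. The fingers move at their own pace and stop on an object; "newtons" is the grip in N (left out, the last holds). Time passes only in rows, so rows that repeat a pose let the fingers close. It gives the time, the measured TCP pose, the force, the opening and the grip force at its end, in the units of the state.
- sense(): the state, without advancing time (a new reading comes with each control period).
- capture(name): name is "scene" or "side" or "wrist"; returns the picture (384x512x3 uint8, red, green, blue); there is no depth.
- camera_model(name): a dict with "mtx" (3x3 intrinsics, pixels), "k1" (the pictures are not rectified: a ray, as slopes to the right and down, at radius r is drawn at 1 + k1 r^2 times it, then the intrinsics apply), "eye" and "rotation" of the camera in the world. Camera axes: x right, y down, z forward; pixel columns grow to the right and rows downward; lengths in mm; the calibration is good to about 2 mm. A picture is of the moment at which its call begins: read the wrist's pose just before it. camera_model takes no time and is no camera call; for the wrist camera it gives the pose at the moment of the call.
- finish_job(): hands the job in; it is judged then, once.
Trained networks look in the newest picture that a camera, given by its name, has taken for a name from the list of things; names that differ only in an ending like _2 or _b are one class to them, and where a whole thing is asked for, a point or a joint stands for the part that bears it (a point fixed in the world has none). Each returns a list of dicts, best first, with "score" (0 to 1); they miss things now and then, are a little off and sometimes report something else, mostly with a low value. They report only what shows in the picture. A call takes as long as a camera call. They do not tell look-alikes from the thing itself.
- search_frame(camera, label): "rect" ([centre column, centre row, width, height] in pixels, round what is visible of it).
- trace(camera, label): "mask" (384x512 bool, what is visible of it) and "rect" ([centre column, centre row, width, height] in pixels, round what is visible of it).
- spot_point(camera, label): "xy" ([column, row] in pixels: a listed point, or the origin of a listed thing).
The state is a dict: "time_s": time; "joints": joint angles; "dq": joint speeds; "tau": joint torques, N m; "eef_pos": TCP position; "ee_rot": TCP orientation; "force": force on the tool from outside, world axes, zero at the start; "wrist_torque": the same for the moment, N m; "grip_width": opening from 0.0 (shut) to 1.0 (fully open); "grip_force": force on a finger pad.
Only numpy, scipy, OpenCV 4.12 (cv2) and the standard library are available. Lean on these libraries where they do the work, as an engineer would, in place of code of your own. Each camera call takes 0.05 s, during which the arm holds its last target. There are 200 camera calls.

TASK

A coated filter disc sits in the seat of the light viewer and is to be looked at in half-field light. First lay the ribbed aluminium straightedge flat on the viewer's top with its graduated edge flush along the near guide rail, beside the path of the shutter's finger tab, and let go of it. Then draw the spring-loaded shutter open to half its travel, never running it wide open, and finish holding it there against its spring with the straightedge still flush and all other things on the bench left where they are.

Things in the scene. Friction and masses are not known exactly. Their poses are not given: they have to be found in the camera images.
- viewer: Light viewer, fixed on the bench: white case 200 (x) x 300 (y) x 50 mm high, turned up to 20 degrees. Origin: centre of underside; at yaw 0 x points away from the robot, y left, z up. On its top (z = 50 mm) two guide rails, 6 mm high, 8 wide, 280 long, run along y, centred at x = -7 and +67 mm; the dark steel shutter slides between them. A 15 mm thick spring barrel: x = 83, y = -138 to -2 mm.
- rail_face (a point): Foot of the near rail's outer face, at x = -11, y = 50, z = 50 mm in the viewer's frame, axes as the viewer's: a good place for the middle of the straightedge's graduated edge. The top in front of it is bare and flat, from x = -100 to -11 mm over the viewer's whole length.
- window (a point): Centre of the round 48 mm window in the bridge plate, at x = 30, y = -80, z = 59 mm in the viewer's frame (top of the plate). The plate, 82 (x) x 90 (y) x 3 mm, lies on both rails; the filter disc rests on it. At the rails' other end (y = 126 to 140 mm) a stop block is 12 mm high.
- shutter (a joint): Travel of the shutter along the viewer's +y in m: 0 = shut (sprung home), 0.056 = wide open against its stop, 0.028 = half travel, with the blade's edge across the middle of the window. The return spring pulls it shut with about 2 N at 0, 6 N at half and 10 N wide open; let go, it snaps shut.
- tab (a point): Middle of the upright black finger tab on the shutter, 22 mm above the viewer's top; axes as the viewer's. Tab: 10 mm thick (y, along the travel), 26 mm wide (x), its top 14 mm above this point. Shut, it is at x = 30, y = 30 mm in the viewer's frame; it moves along +y with the shutter. A foot plate (26 mm in y) and an arm to the spring rod on the +x side rise up to 10 mm above the viewer's top.
- straightedge: Loose aluminium straightedge, 0.22 kg: base strip 50 (x) x 180 (y) x 5 mm, with a full-length raised finger rib on it, 14 mm wide, top 20 mm above the underside. Origin: centre of the underside. z up, y along its length. Its graduated edge, with dark tick marks, is the long edge at x = +25 mm; the rib stands nearer the plain edge.
- straightedge_grip (a point): Middle of the rib, half-way along it, 12.5 mm above the underside, 30 mm behind the graduated edge. Axes as the straightedge's; pinch the 14 mm rib across x.
- edge_left (a point): +y end of the straightedge's graduated edge, on the underside (x = 25, y = 90 mm in its frame).
- edge_right (a point): -y end of the straightedge's graduated edge, on the underside (x = 25, y = -90 mm in its frame).
- filter: Clear coated disc in a white ring, 66 mm diameter, 9 mm high, lying loose on the viewer's bridge plate over the window between three small pins, its top 68 mm above the bench. Origin: centre of the underside. Leave alone.
- rack: Bystander: white rack with grey discs standing in it, 83 x 74 x 77 mm. Origin: centre of the underside.
- cup: Bystander: thick white plastic housing ring, 76 mm diameter, 45 mm high. Origin: centre of the underside.
- spacer: Bystander: small white ring with a brass insert, 52 mm diameter, 26 mm high. Origin: centre of the underside.
- blower: Bystander: black rubber dust blower standing upright, 60 mm diameter, 109 mm high. Origin: centre of the underside.
- loupe: Bystander: black loupe standing upright, 42 mm diameter, 42 mm high. Origin: centre of the underside.
- tweezers: Bystander: steel tweezers lying flat, 130 mm long along y, 7 mm high. Origin: underside, near the middle.
Things that resemble listed ones, but are neither listed nor needed, are in the scene too. Of the things shaped like the straightedge, the aluminium one is meant.

How it is judged:
By the outcome, as a careful person would: the job done as asked, in the order asked, and still so for the second after the job is handed in, while the arm keeps its last pose, push and grip.
It also fails if it takes over 54 s, if anything falls off the work surface, if the arm or the gripper's body presses on something with over 40 N, if the wrist force passes 120 N, or if a joint passes its speed limit or range.

## Working session

There is one attempt and no reset: what is moved stays moved. The work goes in short steps, Python scripts to look and compute and a tool call to move; the robot and the scene stay as the last step left them, time stands still between calls to the robot, and variables do not carry over. Pictures are saved under pics/ and viewed, at most 10 in all, crops included, and the job is handed in when it is done.

Besides the shell and the picture viewer there is one more tool, called after "Emit:" as name(argument=value, ...) on one line, values as JSON. step_arm: Moves the arm, as the interface text tells. Its arguments: {"type":"object","properties":{"commands":{"type":"string"},"newtons":{"type":"number"}},"required":["commands"]}

```bash
ls; mkdir -p pics; cat > h.py <<'E'
from rig import *
import numpy as np, cv2
from scipy.spatial.transform import Rotation as R
def ray(cam,px,m=None):
    m=m or camera_model(cam); K=np.array(m["mtx"]); d=(np.array(px,float)-K[:2,2])/[K[0,0],K[1,1]]
    s=d.copy()
    for _ in range(20): s=d/(1+m["k1"]*(s@s))
    return np.array(m["eye"],float), np.array(m["rotation"])@np.array([s[0],s[1],1])
def at(cam,px,z,m=None):
    e,v=ray(cam,px,m); return e+v*(z-e[2])/v[2]
def proj(cam,p,m=None):
    m=m or camera_model(cam); q=np.array(m["rotation"]).T@(np.array(p,float)-m["eye"]); s=q[:2]/q[2]
    s=s*(1+m["k1"]*(s@s)); K=np.array(m["mtx"]); return s*[K[0,0],K[1,1]]+K[:2,2]
def pic(cam,name):
    im=capture(cam); cv2.imwrite(f"pics/{name}.png",cv2.cvtColor(im,cv2.COLOR_RGB2BGR)); return im
E
python3 - <<'E'
from h import *
a=pic("scene","s0");b=pic("side","d0")
c=np.vstack([a,b]);cv2.imwrite("pics/both.png",cv2.resize(np.hstack([a,b])[:,:,::-1],(800,300)))
for cam in("scene","side"):
    m=camera_model(cam);print(cam,np.array(m["eye"]).round(),np.array(m["rotation"]).round(2).tolist())
    for l,z in [("rail_face",50),("window",59),("tab",72),("straightedge_grip",12.5),("edge_left",0),("edge_right",0),("straightedge",0),("viewer",0)]:
        print(l,[(round(d["score"],2),np.round(d["xy"]).tolist(),at(cam,d["xy"],z,m).round().tolist()) for d in spot_point(cam,l)[:3]])
print(sense())
E
```

```text
pics
scene [1242.  405. 1030.] [-0.18, 0.48, 0.8, -0.32]Traceback (most recent call last):
  File "<stdin>", line 7, in <module>
  File "h.py", line 10, in at
    e,v=ray(cam,px,m); return e+v*(z-e[2])/v[2]
        ~~~^^^^^^^^^^
  File "h.py", line 8, in ray
    return np.array(m["eye"],float), np.array(m["rotation"])@np.array([s[0],s[1],1])
                                     ~~~~~~~~~~~~~~~~~~~~~~~^~~~~~~~~~~~~~~~~~~~~~~~
ValueError: matmul: Input operand 1 has a mismatch in its core dimension 0, with gufunc signature (n?,k),(k,m?)->(n?,m?) (size 3 is different from 4)
```

View pics/s0.png

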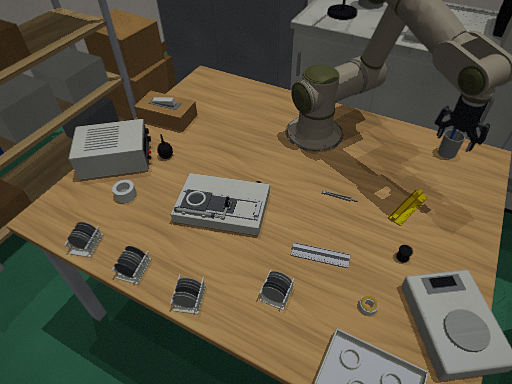

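View pics/d0.png

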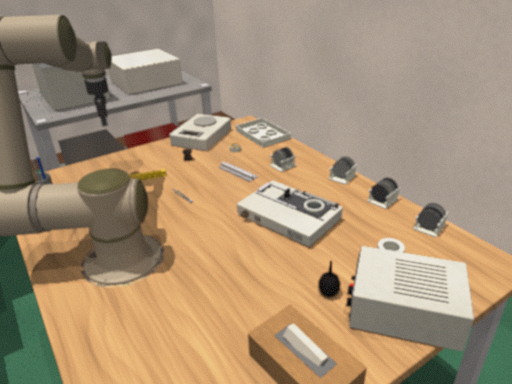

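The scene view shows the aluminium straightedge at about (320,255), the viewer at (222,205), and a yellow look-alike at (407,207). The camera rotation is a quaternion, so I'll fix the helper.

```bash
python3 - <<'E'
s=open('h.py').read()
s=s.replace('np.array(m["rotation"])','rot(m)').replace('def ray','def rot(m):\n    return R.from_quat(m["rotation"],scalar_first=True).as_matrix()\ndef ray',1)
open('h.py','w').write(s)
E
python3 - <<'E'
from h import *
for cam in("scene","side"):
    capture(cam);m=camera_model(cam);print(cam,np.array(m["eye"]).round(),rot(m)[:,2].round(2))
    for l,z in [("rail_face",50),("window",59),("tab",72),("straightedge_grip",12.5),("edge_left",0),("edge_right",0),("straightedge",0),("viewer",0),("filter",59)]:
        print(l,[(round(d["score"],2),np.round(d["xy"]).tolist(),at(cam,d["xy"],z,m).round().tolist()) for d in spot_point(cam,l)[:3]])
print(sense())
E
```

```text
scene [1242.  405. 1030.] [-0.59 -0.33 -0.73]
rail_face [(0.83, [238.0, 197.0], [507.0, -77.0, 50.0])]
window [(0.69, [196.0, 197.0], [579.0, -197.0, 59.0])]
tab [(0.63, [227.0, 200.0], [551.0, -92.0, 72.0])]
straightedge_grip [(0.76, [321.0, 252.0], [558.0, 252.0, 12.0]), (0.61, [412.0, 204.0], [230.0, 459.0, 12.0])]
edge_left [(0.87, [349.0, 266.0], [559.0, 347.0, 0.0]), (0.62, [426.0, 196.0], [153.0, 497.0, 0.0])]
edge_right [(0.87, [292.0, 257.0], [608.0, 176.0, 0.0]), (0.83, [402.0, 226.0], [327.0, 454.0, 0.0]), (0.44, [367.0, 305.0], [658.0, 434.0, 0.0])]
straightedge [(0.9, [406.0, 203.0], [220.0, 443.0, 0.0])]
viewer [(0.71, [224.0, 205.0], [524.0, -124.0, 0.0])]
filter [(0.62, [196.0, 201.0], [593.0, -190.0, 59.0]), (0.58, [195.0, 200.0], [592.0, -193.0, 59.0]), (0.15, [225.0, 200.0], [545.0, -103.0, 59.0])]
side [ -199. -1080.   846.] [ 0.47  0.71 -0.52]
rail_face [(0.59, [282.0, 164.0], [699.0, 128.0, 50.0])]
window [(0.78, [315.0, 209.0], [586.0, -205.0, 59.0])]
tab [(0.67, [289.0, 192.0], [571.0, -86.0, 72.0])]
straightedge_grip [(0.63, [234.0, 168.0], [559.0, 269.0, 12.
[... 545 characters left out ...]
.0, 59.0])]
{'time_s': 1.15, 'joints': array([ 1.05858009e+00,  3.12923526e-01,  1.49768951e+00,  1.28337352e-05,
        1.33099888e+00, -2.23408042e-01]), 'dq': array([-0.00040718, -0.00050888,  0.00214516,  0.00068336, -0.00044137,
       -0.00116016]), 'tau': array([ 5.99869836e-04, -4.12159967e+01, -2.59910560e+01, -6.78575293e-05,
        3.95611014e-04,  6.83134999e-05]), 'eef_pos': array([149.5439405 , 503.26331396, 248.286086  ]), 'ee_rot': array([-9.27796611e-06,  1.43904261e-01,  9.89591615e-01, -6.74179651e-06]), 'force': array([-1.10818181,  0.28301512, -0.84384321]), 'wrist_torque': array([0.06362014, 0.04509352, 0.0193564 ]), 'grip_force': 0.0, 'grip_width': 1.002379886806854}
```

Emit:
step_arm(commands="0.45 -45.9 -12.4 0 0 0 1.08;0.45 -45.9 -12.4 0 0 0 1.08;0.45 -45.9 -12.4 0 0 0 1.08;0.45 -45.9 -12.4 0 0 0 1.08;0.45 -45.9 -12.4 0 0 0 1.08;0.45 -45.9 -12.4 0 0 0 1.08;0.45 -45.9 -12.4 0 0 0 1.08;0.45 -45.9 -12.4 0 0 0 1.08;0.45 -45.9 -12.4 0 0 0 1.08;0.45 -45.9 -12.4 0 0 0 1.08;0.45 -45.9 -12.4 0 0 0 1.08;0.45 -45.9 -12.4 0 0 0 1.08;0.45 -45.9 -12.4 0 0 0 1.08;0.45 -45.9 -12.4 0 0 0 1.08;0.45 -45.9 -12.4 0 0 0 1.08;0.45 -45.9 -12.4 0 0 0 1.08;0.45 -45.9 -12.4 0 0 0 1.08")

```text
time_s: 2.57
eef_pos: [553.4, 254.6, 248.7]
ee_rot: [0.0, 0.632, 0.775, 0.0]
force: [-0.7, -0.5, 0.1]
grip_width: 0.449
grip_force: 0.0
```

```bash
cat > w.py <<'E'
from h import *
import sys
m=camera_model("wrist");s=sense()
pic("wrist",sys.argv[1]);print(s["time_s"],s["eef_pos"].round(1),s["ee_rot"].round(4),s["force"].round(1),s["grip_width"],np.round(m["eye"]),rot(m).round(2).tolist())
for a in sys.argv[2:]:
    l,z=a.split(":")
    print(l,[(round(d["score"],2),np.round(d["xy"]).tolist(),at("wrist",d["xy"],float(z),m).round(1).tolist()) for d in spot_point("wrist",l)[:3]])
E
python3 w.py w1 straightedge_grip:12.5 edge_left:0 edge_right:0
```

```text
2.5667 [553.4 254.6 248.7] [1.000e-04 6.316e-01 7.753e-01 2.000e-04] [-0.7 -0.5  0.1] 0.448704466962229 [539. 323. 374.] [[0.98, 0.19, 0.06], [0.2, -0.94, -0.27], [0.0, 0.28, -0.96]]
straightedge_grip [(0.78, [251.0, 164.0], [556.2, 252.1, 12.5])]
edge_left [(0.72, [280.0, 84.0], [568.9, 346.7, 0.0])]
edge_right [(0.86, [280.0, 233.0], [610.0, 170.6, 0.0])]
```

View pics/w1.png

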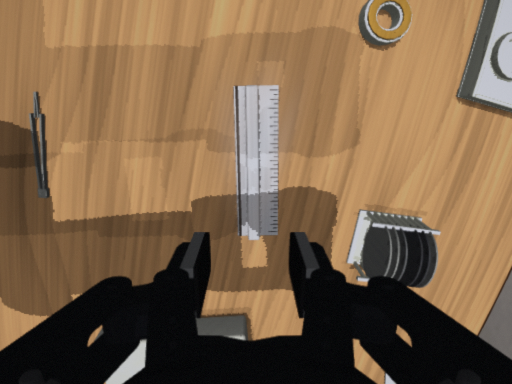

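The wrist view shows the straightedge upright at columns 236–280 and rows 84–235, with its ticks on the right (+x) side. Length comes out at 181 mm, as it should. I'll descend and pinch the rib.

Emit:
step_arm(commands="0.45 -0.36 0.45 4 0 0 -0.025;0.45 -0.36 0.45 8 0 0 -0.025;0.45 -0.36 0.45 12 0 0 -0.025;0.45 -0.36 0.45 16 0 0 -0.025;0.45 -0.36 0.45 19 0 0 -0.025;0.45 -0.36 0.45 21 0 0 -0.025;0.45 -0.36 0.45 22 0 0 -0.025;0.45 -0.36 0.45 22.4 0 0 -0.025;0.45 -0.36 0.45 22.4 0 0 -0.025;0.1 -0.36 0.45 22.4 0 0 -0.025;0.1 -0.36 0.45 22.4 0 0 -0.025;0.1 -0.36 0.45 22.4 0 0 -0.025;0.1 -0.36 0.45 22.4 0 0 -0.025;0.1 -0.36 0.45 22.4 0 0 -0.025;0.1 -0.36 0.45 22.4 0 0 -0.025", newtons=50)

```text
time_s: 4.02
eef_pos: [560.2, 251.3, 26.1]
ee_rot: [0.001, 0.622, 0.783, 0.001]
force: [-1.2, -0.6, 6.8]
grip_width: 0.143
grip_force: 52.1
```

Emit:
step_arm(commands="0.1 0 0 -2 0 0 0;0.1 0 0 -5 0 0 0;0.1 0 0 -9 0 0 0;0.1 0 0 -13 0 0 0;0.1 -2 -1 -16 0 0 0;0.1 -5 -2.4 -16 0 0 0.01;0.1 -8 -4 -16 0 0 0.02;0.1 -11 -5.3 -16 0 0 0.03;0.1 -14 -6.8 -16 0 0 0.03;0.1 -17 -8.2 -16 0 0 0.03;0.1 -20 -9.7 -16 0 0 0.03;0.1 -23 -11.1 -16 0 0 0.03;0.1 -26 -12.6 -16 0 0 0.03;0.1 -28 -13.6 -16 0 0 0.03;0.1 -29 -14.1 -16 0 0 0.03;0.1 -29.5 -14.3 -16 0 0 0.03;0.1 -29.5 -14.3 -16 0 0 0.03;0.1 -29.5 -14.3 -16 0 0 0.03", newtons=70)

```text
time_s: 5.52
eef_pos: [486.6, -67.7, 184.4]
ee_rot: [-0.0, 0.634, 0.773, 0.0]
force: [-0.5, -0.0, -1.8]
grip_width: 0.141
grip_force: 69.9
```

```bash
python3 w.py w2 straightedge_grip:174 edge_left:161 edge_right:161 rail_face:50 window:59 tab:72 viewer:0 filter:59
```

```text
5.5167 [486.6 -67.7 184.4] [-0.000e+00  6.339e-01  7.734e-01  2.000e-04] [-0.5 -0.  -1.8] 0.14148345339934812 [473.   1. 310.] [[0.98, 0.19, 0.05], [0.2, -0.94, -0.27], [0.0, 0.28, -0.96]]
straightedge_grip [(0.56, [249.0, 252.0], [486.0, -66.8, 174.0])]
edge_left [(0.76, [316.0, 53.0], [497.6, 26.5, 161.0])]
edge_right []
rail_face []
window []
tab [(0.6, [328.0, 231.0], [555.6, -87.0, 72.0])]
viewer []
filter []
```

View pics/w2.png

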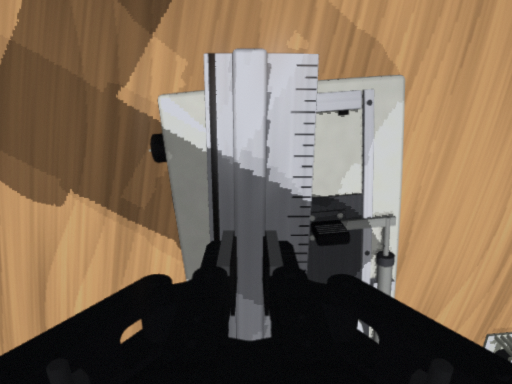

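```bash
python3 - <<'E'
from h import *
im=cv2.imread("pics/w2.png");m=camera_model("wrist")
g=cv2.cvtColor(im,cv2.COLOR_BGR2GRAY).astype(float)
def edge(rows,c0,c1,z,sgn):
    P=[]
    for r in rows:
        l=g[r-1:r+2,c0:c1].mean(0);d=np.gradient(l)*sgn;k=d.argmax()
        a,b,c=d[max(k-1,0)],d[k],d[min(k+1,len(d)-1)];k+=0.5*(a-c)/(a-2*b+c-1e-9);P.append(at("wrist",(c0+k,r),z,m)[:2])
    P=np.array(P);f=np.polyfit(P[:,1],P[:,0],1);res=P[:,0]-np.polyval(f,P[:,1]);ok=abs(res)<2
    f=np.polyfit(P[ok,1],P[ok,0],1);print(len(rows),ok.sum(),"slope",f[0].round(4),"yaw",-np.arctan(f[0]).round(4),"x at y=-80",np.polyval(f,-80).round(1), "x@0",np.polyval(f,0).round(1),P[::8].round(1).tolist())
print("viewer right edge");edge(range(85,280,4),390,415,50,-1)
print("viewer left edge");edge(range(110,230,4),158,200,50,1)
print("grad edge top");edge(range(60,210,2),300,325,163.3,-1)
print("far rail outer");edge(range(95,200,4),366,382,56,1)
for p,z in [((160,98),50),((404,76),50)]: print(at("wrist",p,z,m).round(1))
E
python3 - <<'E'
import cv2
i=cv2.imread("pics/w2.png")[40:300,150:420];cv2.imwrite("pics/w2c.png",cv2.resize(i,None,fx=2.2,fy=2.2,interpolation=cv2.INTER_CUBIC))
E
```

```text
viewer right edge
49 49 slope -0.2935 yaw 0.2855 x at y=-80 624.2 x@0 600.7 [[589.9, 36.5], [597.3, 12.4], [604.6, -12.9], [612.2, -39.4], [620.3, -67.5], [629.2, -97.4], [638.9, -129.5]]
viewer left edge
30 29 slope -0.2958 yaw 0.2876 x at y=-80 420.7 x@0 397.0 [[404.0, -21.5], [410.4, -46.4], [418.3, -72.2], [426.2, -99.5]]
grad edge top
75 39 slope -0.1893 yaw 0.1871 x at y=-80 517.7 x@0 502.6 [[498.4, 22.8], [494.5, 15.1], [500.8, 9.5], [502.1, 2.6], [498.6, -5.4], [504.8, -11.5], [502.2, -19.6], [507.7, -26.3], [504.0, -35.0], [511.3, -41.7]]
far rail outer
27 23 slope -0.3025 yaw 0.2937 x at y=-80 597.6 x@0 573.4 [[567.4, 23.5], [574.3, -0.3], [581.3, -25.2], [588.7, -51.5]]
[402.9 -12.2  50. ]
[588.6  43.3  50. ]
```

View pics/w2c.png

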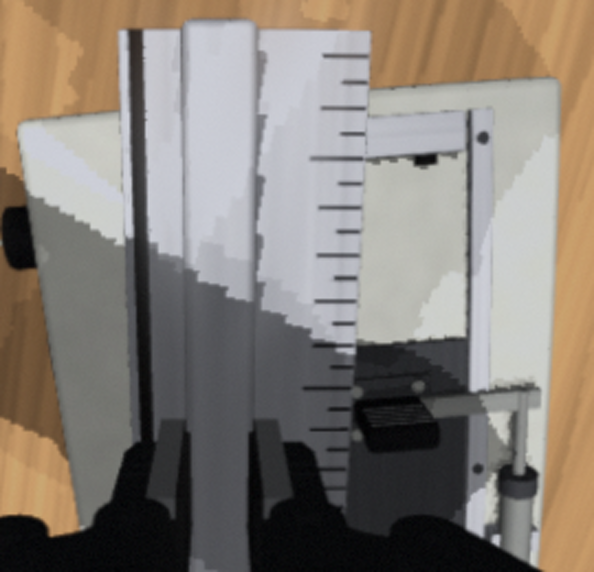

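The straightedge is held straight: its edge is 29.3 mm from the TCP and its yaw matches the tool's. The viewer's yaw comes out at 0.287. I'll turn to match it and come down just short of the rail.

Emit:
step_arm(commands="0.1 -1 -1.37 0 0 0 -0.09;0.1 -2.16 -1.37 1 0 0 -0.09;0.1 -2.16 -1.37 4 0 0 -0.09;0.1 -2.16 -1.37 7 0 0 -0.09;0.1 -2.16 -1.37 9 0 0 -0.09;0.1 -2.16 -1.37 10 0 0 -0.09;0.1 -2.16 -1.37 10.3 0 0 -0.09;0.1 -2.16 -1.37 10.3 0 0 -0.09;0.1 -2.16 -1.37 10.3 0 0 -0.09")

```text
time_s: 6.72
eef_pos: [477.9, -92.8, 82.2]
ee_rot: [0.001, 0.599, 0.801, 0.0]
force: [0.3, -0.5, -1.1]
grip_width: 0.142
grip_force: 69.8
```

```bash
python3 w.py w3 edge_left:54 tab:72; python3 - <<'E'
import cv2
i=cv2.imread("pics/w3.png");cv2.imwrite("pics/w3c.png",cv2.resize(i,(800,600),interpolation=cv2.INTER_CUBIC))
E
```

```text
6.7167 [477.9 -92.8  82.2] [9.000e-04 5.989e-01 8.008e-01 2.000e-04] [ 0.3 -0.5 -1.1] 0.14161045463237204 [458. -25. 208.] [[0.96, 0.27, 0.08], [0.28, -0.92, -0.27], [0.0, 0.28, -0.96]]
edge_left [(0.81, [316.0, 56.0], [481.4, 1.3, 54.0]), (0.47, [310.0, 267.0], [514.4, -100.2, 54.0]), (0.18, [252.0, 254.0], [481.7, -101.1, 54.0])]
tab [(0.83, [403.0, 285.0], [556.8, -88.6, 72.0])]
```

View pics/w3c.png

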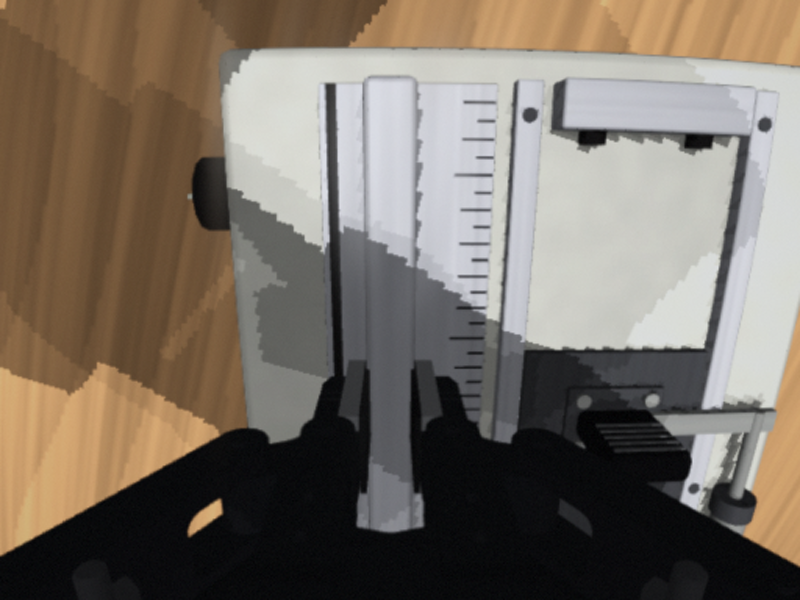

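```bash
cat > g.py <<'E'
from h import *
import sys
def gap(name,m,rows,cE,cR,zE,zR=56):
    im=cv2.imread(f"pics/{name}.png");g=cv2.cvtColor(im,cv2.COLOR_BGR2GRAY).astype(float)
    for r in rows:
        print(r,g[r-1:r+2,cE:cR].mean(0).round().astype(int).tolist())
E
python3 - <<'E'
from g import *
gap("w3",None,[60,90,120,150,180,210,240,265],290,350,0)
m=camera_model("wrist");
E
```

```text
60 [212, 214, 215, 217, 215, 212, 210, 209, 209, 210, 210, 210, 208, 208, 210, 210, 211, 207, 204, 204, 204, 205, 206, 206, 208, 208, 207, 200, 201, 205, 206, 207, 206, 206, 206, 206, 204, 194, 127, 74, 80, 151, 193, 206, 208, 208, 208, 208, 207, 208, 207, 205, 203, 202, 201, 200, 197, 185, 190, 193]
90 [213, 213, 214, 213, 210, 199, 180, 172, 173, 172, 171, 170, 170, 171, 170, 168, 164, 161, 160, 159, 159, 159, 157, 157, 156, 159, 179, 185, 203, 205, 205, 204, 204, 204, 204, 200, 173, 97, 79, 123, 181, 204, 207, 207, 207, 207, 207, 208, 207, 206, 205, 203, 202, 199, 199, 180, 198, 204, 203, 204]
120 [211, 211, 211, 210, 208, 207, 207, 208, 207, 207, 206, 206, 208, 208, 205, 203, 199, 199, 201, 202, 205, 206, 207, 206, 204, 182, 199, 210, 209, 209, 208, 207, 208, 206, 186, 103, 75, 99, 166, 203, 207, 205, 205, 204, 204, 205, 206, 206, 203, 201, 200, 198, 194, 184, 188, 204, 206, 207, 207, 207]
150 [212, 212, 210, 208, 207, 207, 208, 207, 206, 206, 206, 207, 206, 203, 198, 197, 197, 201, 202, 203, 205, 205, 202, 188, 194, 208, 208, 208, 208, 208, 206, 197, 174, 114, 75, 102, 159, 197,
[... 491 characters left out ...]
 94, 97, 102, 110, 115, 116, 116, 115, 115, 113, 105, 80, 66, 106, 160, 191, 199, 198, 197, 197, 198, 200, 202, 200, 200, 198, 197, 194, 182, 198, 205, 205, 204, 205, 205, 205, 204, 205, 205, 207, 206, 206]
240 [93, 91, 91, 92, 90, 91, 91, 91, 90, 88, 86, 85, 88, 89, 90, 91, 91, 89, 87, 89, 94, 94, 95, 94, 94, 94, 88, 72, 60, 72, 84, 89, 89, 89, 88, 89, 91, 92, 93, 92, 91, 90, 89, 80, 41, 24, 28, 28, 28, 29, 28, 30, 29, 30, 30, 35, 35, 34, 34, 34]
265 [11, 10, 9, 9, 10, 9, 10, 16, 46, 73, 85, 88, 89, 89, 90, 89, 87, 90, 102, 111, 113, 114, 113, 110, 107, 79, 63, 70, 82, 89, 89, 88, 87, 86, 88, 90, 91, 90, 91, 90, 89, 81, 33, 24, 28, 29, 29, 28, 30, 28, 29, 30, 31, 34, 34, 34, 33, 33, 34, 33]
```

```bash
python3 - <<'E'
from h import *
m=camera_model("wrist");r=[60,90,120,150,180,210,240,265]
E=[316.7,315.8,315.2,313.3,311.7,310.5,309.3,307.7];F=[327.5,326.5,324.8,322.8,320.3,318.7,316.5,315]
T=[331,329.5,328,326,324,322,320.3,318.5]
out={}
for n,c,z in(("edge",E,61.1),("foot",F,50),("railtop",T,56)):
    P=np.array([at("wrist",(a,b),z,m)[:2] for a,b in zip(c,r)]);f=np.polyfit(P[:,1],P[:,0],1)
    th=-np.arctan(f[0]);y=-90;x=np.polyval(f,y);out[n]=f
    print(n,"yaw",th.round(4),"x@-90",x.round(1),"u",(x*np.cos(.287)+y*np.sin(.287)).round(1))
E
```

```text
edge yaw 0.2956 x@-90 508.3 u 462.0
foot yaw 0.2843 x@-90 514.9 u 468.3
railtop yaw 0.2892 x@-90 515.4 u 468.8
```

Emit:
step_arm(commands="0.1 0 0 0.3 0 0 0;0.1 0 0 0.5 0 0 0;0.1 0 0 0.6 0 0 0;0.1 0 0 0.6 0 0 0;0.1 0 0.2 0.6 0 0 0;0.1 0 0.35 0.6 0 0 0;0.1 0 0.5 0.6 0 0 0;0.1 0 0.5 0.6 0 0 0", newtons=30)

```text
time_s: 7.53
eef_pos: [482.1, -91.3, 76.1]
ee_rot: [0.0, 0.599, 0.801, -0.0]
force: [-4.8, -1.3, 8.8]
grip_width: 0.139
grip_force: 71.2
```

Emit:
step_arm(commands="0.1 0 0.1 -0.02 0 0 0;0.1 0 0.15 -0.02 0 0 0;0.1 0 0.2 -0.02 0 0 0;0.1 0 0.25 -0.02 0 0 0;0.1 0 0.25 -0.02 0 0 0", newtons=25)

```text
time_s: 7.95
eef_pos: [484.0, -90.6, 76.1]
ee_rot: [-0.0, 0.599, 0.801, -0.001]
force: [-6.1, -1.7, 8.2]
grip_width: 0.137
grip_force: 71.1
```

Emit:
step_arm(commands="0.1 0 0.1 -0.02 0 0 0;0.1 0 0.15 -0.02 0 0 0;0.1 0 0.2 -0.02 0 0 0;0.1 0 0.2 -0.02 0 0 0", newtons=25)

```text
time_s: 8.28
eef_pos: [484.2, -90.5, 76.1]
ee_rot: [-0.002, 0.598, 0.801, -0.002]
force: [-17.5, -7.9, 14.0]
grip_width: 0.139
grip_force: 71.8
```

```bash
python3 w.py w4; python3 - <<'E'
import cv2
i=cv2.imread("pics/w4.png")[30:290,200:420];cv2.imwrite("pics/w4c.png",cv2.resize(i,None,fx=2.3,fy=2.3,interpolation=cv2.INTER_CUBIC))
E
```

```text
8.2833 [484.2 -90.5  76.1] [-0.002   0.5984  0.8012 -0.0022] [-17.5  -7.9  14. ] 0.13929670610705372 [465. -23. 202.] [[0.96, 0.27, 0.07], [0.28, -0.92, -0.27], [-0.01, 0.28, -0.96]]
```

View pics/w4c.png

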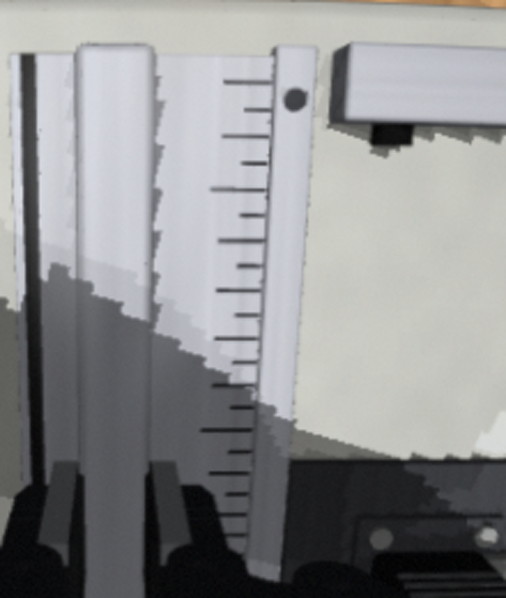

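The graduated edge now meets the rail face over its full visible length, with a 17 N contact. I'll ease the push, release and lift.

Emit:
step_arm(commands="0.1 0 -0.08 -0.03 0 0 0;0.1 0 -0.12 -0.05 0 0 0;0.1 0 -0.12 -0.05 0 0 0;0.35 0 -0.12 -0.05 0 0 0;0.35 0 -0.12 -0.05 0 0 0;0.35 0 -0.12 -0.05 0 0 0;0.35 0 -0.12 -0.05 0 0 0;0.35 0 -0.12 -1 0 0 0;0.35 0 -0.12 -3 0 0 0;0.35 0 -0.12 -6 0 0 0;0.35 0 -0.12 -9 0 0 0;0.35 0 -0.12 -11 0 0 0;0.35 0 -0.12 -12 0 0 0;0.35 0 -0.12 -12 0 0 0")

```text
time_s: 9.5
eef_pos: [485.9, -90.3, 197.9]
ee_rot: [0.002, 0.599, 0.801, 0.0]
force: [-1.1, -0.1, 0.2]
grip_width: 0.351
grip_force: 0.0
```

```bash
python3 w.py w5 edge_left:50 edge_right:50 tab:72 window:59 filter:59; python3 - <<'E'
import cv2
i=cv2.imread("pics/w5.png");cv2.imwrite("pics/w5c.png",cv2.resize(i,(800,600),interpolation=cv2.INTER_CUBIC))
E
```

```text
9.5 [485.9 -90.3 197.9] [2.100e-03 5.987e-01 8.010e-01 5.000e-04] [-1.1 -0.1  0.2] 0.35074746370017634 [465. -23. 323.] [[0.96, 0.27, 0.08], [0.28, -0.92, -0.27], [0.0, 0.28, -0.96]]
edge_left [(0.75, [282.0, 74.0], [486.6, 3.0, 50.0])]
edge_right [(0.83, [276.0, 272.0], [537.1, -170.2, 50.0])]
tab [(0.66, [331.0, 207.0], [556.6, -87.1, 72.0])]
window [(0.43, [285.0, 73.0], [487.8, 4.2, 59.0])]
filter [(0.42, [328.0, 206.0], [558.2, -90.8, 59.0])]
```

View pics/w5c.png

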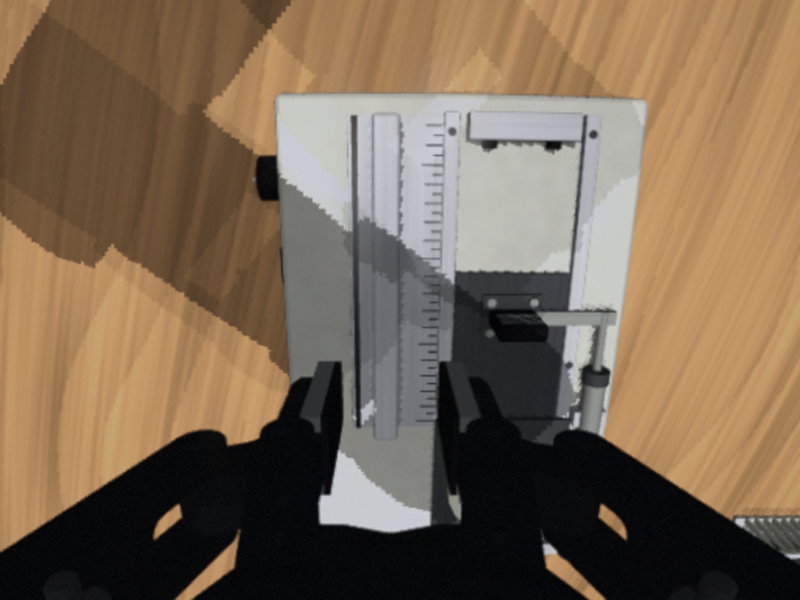

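It's flush along the whole rail. Next I turn a quarter turn over the tab.

Emit:
step_arm(commands="0.45 -0.9 3.5 0 0 0 1.57;0.45 -1.73 6.87 0 0 0 1.57;0.45 -1.73 6.87 0 0 0 1.57;0.45 -1.73 6.87 0 0 0 1.57;0.45 -1.73 6.87 0 0 0 1.57;0.45 -1.73 6.87 0 0 0 1.57;0.45 -1.73 6.87 0 0 0 1.57;0.45 -1.73 6.87 0 0 0 1.57;0.45 -1.73 6.87 0 0 0 1.57;0.45 -1.73 6.87 0 0 0 1.57;0.45 -1.73 6.87 0 0 0 1.57;0.45 -1.73 6.87 0 0 0 1.57;0.45 -1.73 6.87 0 0 0 1.57;0.45 -1.73 6.87 0 0 0 1.57;0.45 -1.73 6.87 0 0 0 1.57;0.45 -1.73 6.87 0 0 0 1.57")

```text
time_s: 11.13
eef_pos: [555.9, -87.2, 195.3]
ee_rot: [-0.0, 0.99, 0.145, -0.0]
force: [0.5, -0.8, 0.1]
grip_width: 0.449
grip_force: 0.0
```

```bash
python3 w.py w6 tab:72 window:59 filter:59; python3 - <<'E'
import cv2
i=cv2.imread("pics/w6.png");cv2.imwrite("pics/w6c.png",cv2.resize(i,(800,600),interpolation=cv2.INTER_CUBIC))
E
```

```text
11.1333 [555.9 -87.2 195.3] [-2.000e-04  9.895e-01  1.445e-01 -3.000e-04] [ 0.5 -0.8  0.1] 0.4486814759201398 [623. -67. 321.] [[0.29, -0.92, -0.27], [-0.96, -0.27, -0.08], [0.0, 0.28, -0.96]]
tab [(0.77, [246.0, 185.0], [557.9, -84.5, 72.0])]
window [(0.57, [131.0, 222.0], [492.5, 3.5, 59.0])]
filter [(0.77, [377.0, 183.0], [588.8, -192.0, 59.0])]
```

View pics/w6c.png

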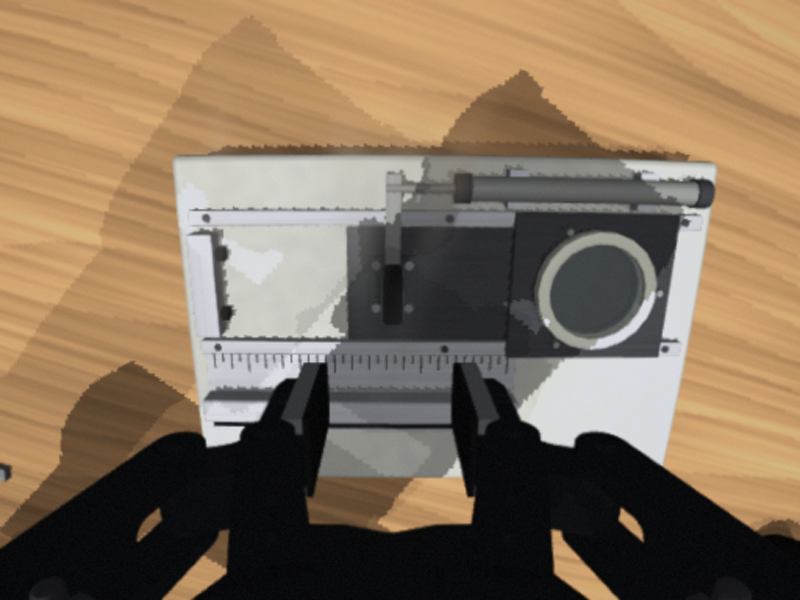

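The fingers straddle the tab, with the tab at column 393 and the finger midline at about 392. Down, then close.

Emit:
step_arm(commands="0.45 0.1 -0.05 4 0 0 0;0.45 0.1 -0.05 7 0 0 0;0.45 0.1 -0.05 9 0 0 0;0.45 0.1 -0.05 10.3 0 0 0;0.45 0.1 -0.05 11 0 0 0;0.45 0.1 -0.05 11 0 0 0;0.45 0.1 -0.05 11 0 0 0;0 0.1 -0.05 11 0 0 0;0 0.1 -0.05 11 0 0 0;0 0.1 -0.05 11 0 0 0;0 0.1 -0.05 11 0 0 0;0 0.1 -0.05 11 0 0 0;0 0.1 -0.05 11 0 0 0;0 0.1 -0.05 11 0 0 0", newtons=50)

```text
time_s: 12.5
eef_pos: [557.4, -87.0, 86.8]
ee_rot: [0.001, 0.99, 0.143, 0.001]
force: [-1.5, -2.2, 6.0]
grip_width: 0.1
grip_force: 52.5
```

Emit:
step_arm(commands="0 0 0.1 -0.1 0 0 0;0 0 0.2 -0.15 0 0 0;0 0 0.2 -0.15 0 0 0;0 0 0.2 -0.15 0 0 0")

```text
time_s: 12.83
eef_pos: [557.6, -88.0, 87.0]
ee_rot: [-0.0, 0.99, 0.143, 0.0]
force: [4.5, 2.0, -4.5]
grip_width: 0.102
grip_force: 51.1
```

```bash
cat > v.py <<'E'
from h import *
s=sense();p=s["eef_pos"];u=np.array([np.cos(.287),np.sin(.287)]);v=np.array([-u[1],u[0]])
print(s["time_s"],p.round(2),"u",(p[:2]@u).round(2),"v",(p[:2]@v).round(2),"Fu",(s["force"][:2]@u).round(2),"Fv",(s["force"][:2]@v).round(2),"Fz",s["force"][2].round(1),s["ee_rot"].round(4),s["grip_width"])
E
python3 v.py
```

```text
12.8333 [557.56 -87.99  86.98] u 509.84 v -242.22 Fu 4.91 Fv 0.65 Fz -4.5 [-3.000e-04  9.897e-01  1.433e-01  3.000e-04] 0.10150027828360035
```

Emit:
step_arm(commands="0 0 0.1 0.07 0 0 0;0 0 0.15 0.07 0 0 0;0 0 0.15 0.07 0 0 0")

```text
time_s: 13.08
eef_pos: [557.7, -88.2, 86.9]
ee_rot: [-0.001, 0.99, 0.143, -0.0]
force: [0.4, 9.9, 4.3]
grip_width: 0.101
grip_force: 52.3
```

```bash
python3 v.py
```

```text
13.0833 [557.65 -88.18  86.89] u 509.88 v -242.43 Fu 3.17 Fv 9.39 Fz 4.3 [-0.0015  0.9897  0.1434 -0.    ] 0.10129960537291345
```

Shut stop found at v = −242.3, so half travel is v = −214.3. I'll draw the shutter open slowly.

Emit:
step_arm(commands="0 -0.02 -0.2 -0.03 0 0 0;0 -0.02 -0.5 -0.03 0 0 0;0 -0.02 -0.8 -0.03 0 0 0;0 -0.02 -1.1 -0.03 0 0 0;0 -0.02 -1.4 -0.03 0 0 0;0 -0.02 -1.7 -0.03 0 0 0;0 -0.02 -2 -0.03 0 0 0;0 -0.02 -2.3 -0.03 0 0 0;0 -0.02 -2.5 -0.03 0 0 0;0 -0.02 -2.7 -0.03 0 0 0;0 -0.02 -2.8 -0.03 0 0 0;0 -0.02 -2.8 -0.03 0 0 0;0 -0.02 -2.8 -0.03 0 0 0", newtons=60)

```text
time_s: 14.17
eef_pos: [550.5, -63.9, 87.0]
ee_rot: [0.001, 0.99, 0.143, 0.001]
force: [7.6, -4.3, -5.4]
grip_width: 0.1
grip_force: 59.8
```

```bash
python3 v.py
```

```text
14.1667 [550.5  -63.91  87.  ] u 509.89 v -217.13 Fu 6.11 Fv -6.25 Fz -5.4 [0.0011 0.9897 0.1433 0.0012] 0.09984374036047942
```

Emit:
step_arm(commands="0 0.05 -0.1 0.05 0 0 0;0 0.05 -0.2 0.05 0 0 0;0 0.05 -0.28 0.05 0 0 0;0 0.05 -0.28 0.05 0 0 0;0 0.05 -0.28 0.05 0 0 0")

```text
time_s: 14.58
eef_pos: [549.9, -61.4, 86.9]
ee_rot: [0.001, 0.99, 0.143, 0.001]
force: [3.2, -5.4, 0.4]
grip_width: 0.097
grip_force: 60.5
```

```bash
python3 v.py; python3 w.py w7 tab:72 window:59 filter:59; python3 - <<'E'
import cv2
from h import *
i=cv2.imread("pics/w7.png");s=cv2.cvtColor(capture("scene"),cv2.COLOR_RGB2BGR)[160:260,150:290]
d=cv2.cvtColor(capture("side"),cv2.COLOR_RGB2BGR)
a=cv2.resize(i,(400,300));b=cv2.resize(s,(400,286),interpolation=cv2.INTER_CUBIC)
c=np.vstack([a,b]);e=cv2.resize(d[150:260,220:360],(400,314),interpolation=cv2.INTER_CUBIC)
e=np.vstack([e,np.zeros((272,400,3),np.uint8)]);cv2.imwrite("pics/w7c.png",np.hstack([c,e]))
E
```

```text
14.5833 [549.87 -61.41  86.91] u 509.99 v -214.55 Fu 1.53 Fv -6.04 Fz 0.4 [1.300e-03 9.897e-01 1.434e-01 7.000e-04] 0.09655068293822491
14.5833 [549.9 -61.4  86.9] [1.300e-03 9.897e-01 1.434e-01 7.000e-04] [ 3.2 -5.4  0.4] 0.09655068293822491 [617. -41. 212.] [[0.28, -0.92, -0.26], [-0.96, -0.27, -0.08], [0.0, 0.28, -0.96]]
tab [(0.91, [248.0, 252.0], [548.5, -61.5, 72.0]), (0.22, [327.0, 246.0], [562.4, -97.5, 72.0])]
window []
filter [(0.64, [494.0, 236.0], [588.4, -192.7, 59.0])]
```

View pics/w7c.png

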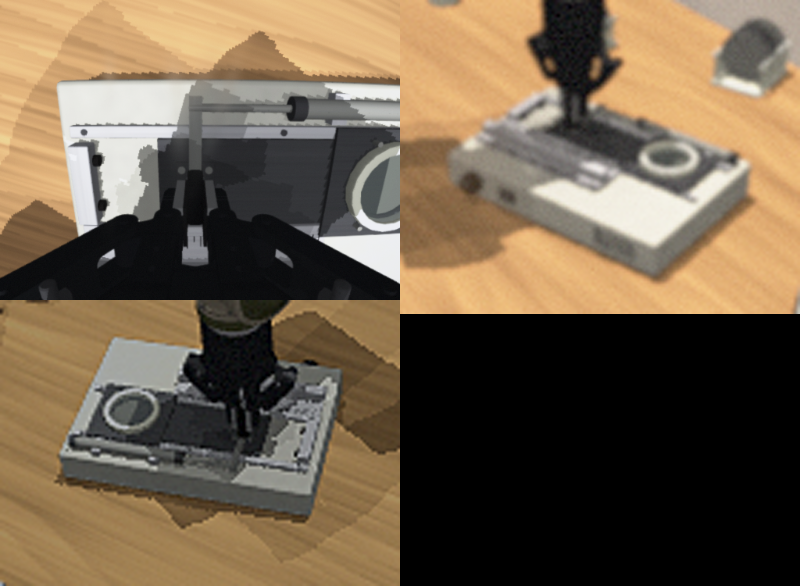

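The tab has travelled 27.75 mm with a steady 6 N pull. The filter shows a half-lit field, the straightedge lies along the rail, and the filter hasn't moved. Handing in.

```bash
python3 v.py; python3 -c "
from rig import *
print(finish_job())"
```

```text
14.8833 [549.89 -61.44  86.93] u 510.01 v -214.59 Fu 2.01 Fv -5.43 Fz 1.5 [1.300e-03 9.897e-01 1.434e-01 8.000e-04] 0.10224751716318656
the job is handed in; nothing more can be done
None
```

The job is handed in at about 15 s of the 54 s allowed: the straightedge is released and flush along the near rail, and the shutter is held at about 27.7 mm of travel (half is 28 mm) against its spring and was never run wide open; I did not recheck the bystanders one by one.

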